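# Refit the instrument: snap the new boards onto their standoffs, stow the old cards

## Task

Fit each new green board in the open chassis: set it over the four barbed standoffs that match its holes, connector edge towards the rear panel with the sockets, and press it down until every post has clicked through and the board lies on all four shoulders. Put every old brown relay card away in the open top drawer and push the drawer fully shut, leaving the other things on the bench where they are.

Things in the scene. Friction and masses are not known exactly. Their poses are not given: they have to be found in the camera images.
- driver: New driver board, loose: dark green circuit board 130 (x) x 90 (y) x 3 mm, 0.2 kg, a black finned heat sink 34 (x) x 60 (y) mm at its centre (grip it across x; top 35 mm above the underside), a grey connector 34 mm wide, 10 mm high at the middle of the +x edge; 8 mm holes at x +-56, y +-36 mm; else flat on top. Origin: centre of underside, z up. Starts within 0.6 rad of the chassis's heading.
- driver_hole0 (a point): Centre of the driver board's hole at board x -56, y -36 mm, on the underside.
- driver_hole1 (a point): Centre of the driver board's hole at board x -56, y +36 mm, on the underside.
- driver_hole2 (a point): Centre of the driver board's hole at board x +56, y -36 mm, on the underside.
- driver_hole3 (a point): Centre of the driver board's hole at board x +56, y +36 mm, on the underside.
- supply: New supply board, loose: dark green circuit board 110 (x) x 80 (y) x 3 mm, 0.2 kg, a transformer block 26 (x) x 46 (y) mm at its centre (grip it across x; top 35 mm above the underside), a grey connector 34 mm wide, 10 mm high at the middle of the +x edge; 8 mm holes at x +-46, y +-31 mm; else flat on top. Origin: centre of underside, z up. Starts within 0.6 rad of the chassis's heading.
- supply_hole0 (a point): Centre of the supply board's hole at board x -46, y -31 mm, on the underside.
- supply_hole1 (a point): Centre of the supply board's hole at board x -46, y +31 mm, on the underside.
- supply_hole2 (a point): Centre of the supply board's hole at board x +46, y -31 mm, on the underside.
- supply_hole3 (a point): Centre of the supply board's hole at board x +46, y +31 mm, on the underside.
- chassis: Open instrument chassis, fixed: tray 170 (x) x 220 (y) mm, 3 mm floor, side walls 21 mm high; grey front panel with display and knobs (-x side) and aluminium rear panel with black sockets (+x side), both 37 mm high, 3 mm thick. Origin: centre of underside. Eight black nylon snap standoffs in two fours: the driver board's at +y, the supply board's at -y.
- driver_bay (a point): Centre of the driver board's four posts (at x +-56, y +-36 mm), at shoulder height, 15 mm above the bench; axes as the chassis. A fitted board's origin and axes agree with this point. Each post: a 14 mm wide shoulder, on it a barb tapering to a tip 15 mm higher. A board set on the posts rests with its underside about 9 mm above the shoulders.
- supply_bay (a point): The same for the supply board's four posts (at x +-46, y +-31 mm). The barb is widest (11.6 mm) at its lower edge, 4.2 mm above the shoulder: about 5 N per post pushes the board past it, then the barb springs out over the board's top and the board lies on the shoulder. Pressing near one end clicks that end's two posts with about 12 N on the flat strip between block and holes.
- card0: Old relay card, loose or absent (None): brown circuit board 90 (x) x 50 (y) x 3 mm, 0.12 kg, two dark relays at its centre, together 28 (x) x 44 (y) mm (grip across the 28 mm; top 39 mm above the underside), a green terminal strip 14 mm high near its -x end. Origin: centre of underside, z up out of the relays.
- card1: Old relay card, loose or absent (None): brown circuit board 90 (x) x 50 (y) x 3 mm, 0.12 kg, two dark relays at its centre, together 28 (x) x 44 (y) mm (grip across the 28 mm; top 39 mm above the underside), a green terminal strip 14 mm high near its -x end. Origin: centre of underside, z up out of the relays.
- card2: Old relay card, loose or absent (None): brown circuit board 90 (x) x 50 (y) x 3 mm, 0.12 kg, two dark relays at its centre, together 28 (x) x 44 (y) mm (grip across the 28 mm; top 39 mm above the underside), a green terminal strip 14 mm high near its -x end. Origin: centre of underside, z up out of the relays.
- cabinet_drawer0 (a joint): How far the top drawer of the grey two-drawer cabinet (fixed, 220 deep, 240 wide, 150 mm high) is pulled out towards the robot (m): 0 shut, 0.15 fully out. Starts well open, slides with about 1 N of friction, stays where left.
- drawer_floor (a point): Centre of the top drawer's inner floor, 85 mm above the bench; moves with it; +x into the cabinet. Inside 175 (x) x 198 (y) mm, rim 43 mm above. Open by d, it is clear of the cabinet from x -0.087 to d - 0.093 m. Its front's outer face: x -0.108 m, 234 mm wide, top edge 52 mm above; bar handle 120 mm long, 35 mm off it, 27 mm above this point.
- adapter: Bystander, to be left alone: black power adapter 45 x 85 x 32 mm. Origin: centre of the underside.
- bosshead: Bystander, to be left alone: steel boss head (rod clamp) about 35 x 30 x 34 mm with a thumb screw, between the boards and the chassis. Origin: centre of the underside.
- vial: Bystander, to be left alone: glass vial with green cap, 26 mm across, 70 mm tall. Origin: centre of the underside.
- goggles: Bystander, to be left alone: orange laser goggles, folded, 150 mm wide. Origin: centre of the underside.
- ply_block: Bystander, to be left alone: plywood block 100 x 85 x 22 mm. Origin: centre of the underside.
Not all that is in view belongs to the job. Leave any red look-alike of the card0 alone.

How it is judged:
By the outcome, as a careful person would: the job done as asked, in the order asked, and still so for the second after the job is handed in, with the robot touching nothing.
Of card0, card1, card2 only 2 to 3 are there at a start; the rules pass over those that are not, and their reading is None.
At some moment in a run one of card0, card1, card2 may be knocked a few centimetres aside while the robot is not near it.
Once in a run the grip may slacken for a moment while it holds something.
It also fails if it takes over 210 s, if anything falls off the work surface, if the arm or the gripper's body presses on something with over 40 N, if the wrist force passes 120 N, or if a joint passes its speed limit or range.

## Robot

A 6-joint arm with a two-finger parallel gripper is mounted at the origin on the work surface. World frame = base frame: x ahead of the robot, y to its left, z up, the work surface at z = 0. Lengths are in m, angles in rad, forces in N, time in s.
With the tool pointing down it reaches from about 0.4 to 0.825 m from the base axis. Payload 7 kg.
Tool frame: the origin (TCP) lies on the centre line of the jaws, within the pads' length; the fingertips stand 25 mm ahead of it and the grasp point (between the pads) lies 6 mm ahead of it; z points along the fingers, y is the direction in which the jaws open and shut (so a half turn about z gives the same grasp; the last joint's range is limited). The gripper opens to 88 mm and grips with 3 to 60 N. Pads are 19 mm wide; open, the fingers measure 130 mm over their backs; the gripper's body (78 mm by 193 mm) begins 47 mm behind the grasp point.
Start: joints at [1.411, 0.359, 0.012, 0, -1.224, -0.288], TCP at [0.292, 0.608, 0.252] pointing down, gripper open.
Joint ranges: [-3.07, 3.07], [-1.43, 2.12], [-1.02, 1.25], [-3.03, 1.67], [-3.05, -0], [-3.03, 3.03]. Speed limits (rad/s): [2.39, 2.39, 3.01, 3.14, 3.14, 3.14].

## Interface

Orientations are given as a rotation vector (axis times angle).
In Python, from station import reach, move_l, move_j, grip, sleep, solve_ik, get_state, camera, IKError, finish_job gives the robot as it stands. Calls block until the motion is done:
- reach(position, orientation): joint-space move of the TCP to a pose.
- move_l(position, rotation=None, feed=0.15, stop_force=None): straight line of the TCP; rotation=None keeps the orientation; feed is the mean speed in m/s. With stop_force (N) it stops when the force on the tool has changed by that much, and returns True; else False.
- move_j(angles): joint-space move.
- grip(opening): opening from 0.0 (shut) to 1.0 (fully open); the grip force is fixed at half the most; returns when the fingers have stopped.
- sleep(seconds).
- solve_ik(position, orientation): joint angles nearest the present ones, or None.
- get_state(): the state.
- camera(name): name is "side" or "top"; returns a dict with "pixels" (400x640x3 uint8, red, green, blue), "z_map" (400x640 float32, m along the optical axis (not along the pixel's ray), 0 where there is no reading), "fx", "fy", "cx", "cy" (pixels), "xyz" and "attitude" of the camera in the world. Camera axes: x right, y up, looking along -z (the intrinsics and any distortion apply to the point x, -y, -z); pixel columns grow to the right and rows downward; lengths in m; the calibration is good to about 2 mm. A picture is of the moment at which its call begins.
A pose or a line that the arm cannot do raises IKError and nothing moves.
- finish_job(): hands the job in, once; it reports no verdict.
The state is a dict: "time_s": time; "qpos": joint angles; "qvel": joint speeds; "joint_efforts": joint torques, N m; "tcp_pos": TCP position; "eef_rot": TCP orientation; "ft_force": force on the tool from outside, world axes, zero at the start; "wrist_torque": the same for the moment, N m; "opening": opening from 0.0 (shut) to 1.0 (fully open).
Only numpy, scipy, OpenCV 4.12 (cv2) and the standard library are available. Lean on these libraries where they do the work, as an engineer would, in place of code of your own. Each camera call takes 0.05 s, during which the arm holds its last target. There are 200 camera calls.

## Working session

There is one attempt and no reset: what is moved stays moved. The work goes in short steps, each a Python script; the robot and the scene stay as the last script left them, time stands still between calls to the robot, and variables do not carry over. Pictures are saved under pics/ and viewed, about 12 in all and at most 16, crops included, and the job is handed in when it is done.

```bash
ls; mkdir -p pics; python3 - <<'E'
from station import *
import cv2,numpy as np
s=get_state();print(s)
for n in("top","side"):
    c=camera(n);print(n,{k:v for k,v in c.items() if k not in("pixels","z_map")},(c["z_map"]>0).mean())
    np.savez(f"pics/{n}0.npz",**c)
    cv2.imwrite(f"pics/{n}0.png",cv2.resize(c["pixels"][:,:,::-1],(800,500)))
E
```

```text
pics
{'time_s': 0.0, 'qpos': array([ 1.41106314e+00,  3.59402457e-01,  1.10484801e-02, -3.90824049e-04,
       -1.22409187e+00, -2.88123442e-01]), 'qvel': array([ 0.00114816,  0.00135691, -0.00022764, -0.00057339, -0.0007581 ,
       -0.00102987]), 'joint_efforts': array([-1.11808067e-04, -5.82728577e+01,  2.93045461e+01,  6.99710771e+00,
        6.76569500e-03, -1.66954387e-04]), 'tcp_pos': array([0.292097  , 0.60801884, 0.25060073]), 'eef_rot': array([ 3.06148096e+00, -6.97459942e-01, -4.09578543e-04]), 'ft_force': array([-0.28613903, -0.73238641, -0.05556814]), 'wrist_torque': array([ 0.03887972,  0.00283125, -0.01441985]), 'opening': 0.9994660798230817}
top {'fx': 500.51889043093803, 'fy': 500.51889043093803, 'cx': 309.5571971229594, 'cy': 201.99199362885284, 'xyz': array([0.26379178, 0.00898006, 1.4624857 ]), 'attitude': array([ 0.15610936, -0.16681339, -1.58185969])} 0.9961484375
side {'fx': 460.15249798141394, 'fy': 460.15249798141394, 'cx': 315.56335089238314, 'cy': 195.73796877562577, 'xyz': array([0.48316107, 0.76906383, 0.98807097]), 'attitude': array([ 0.0373823 , -1.0447837 , -2.87059786])} 0.9961015625
```

View pics/top0.png

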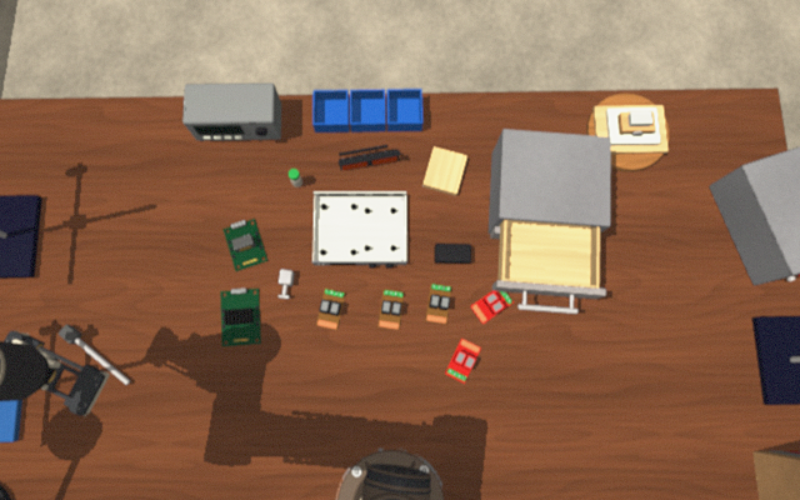

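View pics/side0.png

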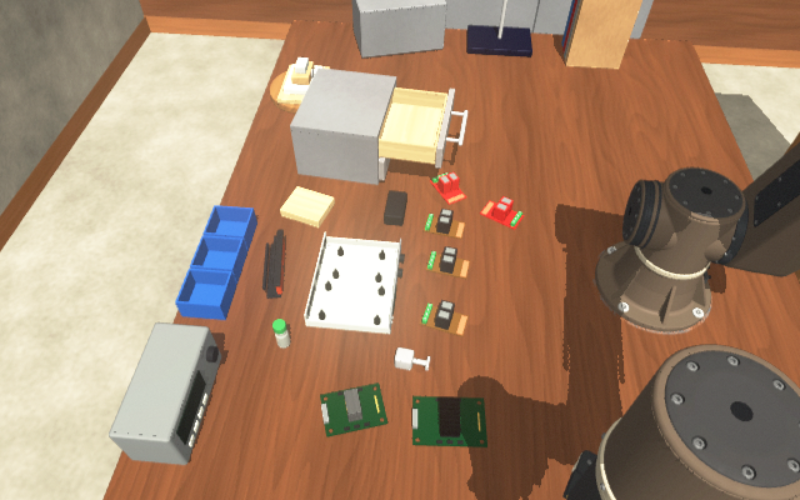

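The top view shows brown cards at about (331,309), (392,309) and (439,303). They are brown with dark relays, so they fit the description. The two red ones at (490,305) and (463,360) are the look-alikes. The driver is at (240,317), the supply at (245,244), the chassis at (360,228) and the drawer at (550,255). Connectors and sockets face image-up (+x).

```bash
cat > h.py <<'E'
import numpy as np,cv2
from scipy.spatial.transform import Rotation as R
def world(c):
    "HxWx3 world points from depth"
    z=c["z_map"];v,u=np.mgrid[:z.shape[0],:z.shape[1]]
    p=np.stack([(u-c["cx"])/c["fx"]*z,-(v-c["cy"])/c["fy"]*z,-z],-1)
    return p@R.from_rotvec(c["attitude"]).as_matrix().T+c["xyz"]
def cast(c,uv,h):
    uv=np.atleast_2d(uv).astype(float)
    d=np.stack([(uv[:,0]-c["cx"])/c["fx"],-(uv[:,1]-c["cy"])/c["fy"],-np.ones(len(uv))],-1)@R.from_rotvec(c["attitude"]).as_matrix().T
    return c["xyz"]+d*((h-c["xyz"][2])/d[:,2])[:,None]
def hsv(c): return cv2.cvtColor(c["pixels"],cv2.COLOR_RGB2HSV)
def blobs(m,amin,amax=1e9):
    n,l,s,ce=cv2.connectedComponentsWithStats(m.astype(np.uint8),connectivity=8)
    return [(l==i,ce[i],s[i]) for i in range(1,n) if amin<=s[i][4]<=amax]
def rect(xy):
    "minAreaRect in mm -> centre(m), long,short (mm), angle of long axis (rad)"
    (cx,cy),(w,h),a=cv2.minAreaRect((xy[:,:2]*1000).astype(np.float32))
    a=np.radians(a)
    if w<h: w,h,a=h,w,a+np.pi/2
    return np.array([cx,cy])/1000,w,h,(a+np.pi/2)%np.pi-np.pi/2
E
python3 - <<'E'
from h import *
np.set_printoptions(precision=4,suppress=True)
for n in("top","side"):
    c=dict(np.load(f"pics/{n}0.npz"));W=world(c);H=hsv(c)
    inb=(W[...,0]>.2)&(W[...,0]<1.0)&(abs(W[...,1])<.6)
    tb=inb&(abs(W[...,2])<.015);print(n,"table z",np.median(W[tb][:,2]),W[tb][:,2].std())
    g=inb&(H[...,0]>50)&(H[...,0]<90)&(H[...,1]>100)&(W[...,2]<.03)&(W[...,2]>-.01)
    for m,ce,s in blobs(g,20):
        uv=np.argwhere(m)[:,::-1];p=cast(c,uv,.003 if s[4]>300 else .014)
        print(" green",ce,s[4],rect(p),np.median(W[m],0))
    t=inb&(W[...,2]>.025)&(W[...,2]<.05)&(W[...,0]<.75)
    for m,ce,s in blobs(t,12,1500):
        p=W[m];q=p[p[:,2]>.030]
        if len(q)>8: print(" tall",ce.round(),s[4],rect(q),q.mean(0),p[:,2].max(),np.median(H[m],0))
E
```

```text
top table z 0.0018462568473787133 0.003474525490913753
 green [196.6816 195.9673] 490 (array([0.5927, 0.3349]), 105.64744567871094, 76.42401885986328, np.float64(0.3139959470051301)) [0.5818 0.3307 0.0043]
 green [352.5714 229.9048] 42 (array([ 0.4801, -0.1277]), 44.14793395996094, 10.352618217468262, np.float64(1.399306329456988)) [ 0.4795 -0.1262  0.0146]
 green [192.5863 253.3398] 771 (array([0.4202, 0.3415]), 124.36817932128906, 85.72254943847656, np.float64(0.05844766823585856)) [0.4148 0.3387 0.0044]
 green [269.9259 234.963 ] 27 (array([0.4688, 0.1137]), 24.584936141967773, 9.629179954528809, np.float64(1.3877091950160745)) [0.4687 0.1133 0.0142]
 green [311.6818 234.3182] 22 (array([ 0.4682, -0.0061]), 23.347126007080078, 8.818601608276367, np.float64(1.5538153458942787)) [ 0.4689 -0.0075  0.0154]
 green [404.5769 237.1154] 26 (array([ 0.4564, -0.2788]), 30.44278907775879, 8.945937156677246, np.float64(0.5984205527401842)) [ 0.4565 -0.2784  0.0159]
 tall [393. 153.] 41 (array([ 0.7015, -0.2543]), 97.43855285644531, 2.0235555171966553, np.float64(-0.0981824935918425)) [ 0.7031
[... 5235 characters left out ...]
 62 (array([0.7379, 0.2187]), 23.923192977905273, 12.810526847839355, np.float64(0.904359771657552)) [0.7386 0.2209 0.0398] 0.04986611729886181 [ 29.  29. 206.]
 tall [323. 284.] 173 (array([0.5073, 0.2354]), 33.185577392578125, 29.084835052490234, np.float64(-0.09620935754020277)) [0.5073 0.2362 0.0334] 0.03756267301323246 [ 23.   5. 252.]
 tall [282. 322.] 248 (array([0.5909, 0.3367]), 47.58466339111328, 24.873104095458984, np.float64(-1.2554840125524538)) [0.5907 0.3373 0.035 ] 0.039956135082492406 [ 23.  23. 134.]
 tall [360. 331.] 402 (array([0.4186, 0.3424]), 61.253414154052734, 34.01715850830078, np.float64(-1.5116099892188126)) [0.4188 0.3427 0.0338] 0.03878411557787498 [12. 74. 44.]
```

```bash
python3 - <<'E'
from h import *
np.set_printoptions(precision=4,suppress=True)
ims=[]
for n in("top","side"):
    c=dict(np.load(f"pics/{n}0.npz"));W=world(c);H=hsv(c)
    r=(W[...,0]>.55)&(W[...,0]<.695)&(W[...,1]>-.04)&(W[...,1]<.16)
    dark=r&(H[...,2]<110)&(W[...,2]>-.005)
    print(n)
    for m,ce,s in blobs(dark,3):
        p=W[m];q=p[p[:,2]>.014]
        print(" post",ce.round(1),s[4],"depth",q.mean(0) if len(q) else None,len(q),"cast15",cast(c,ce,.015)[0])
    # drawer / cabinet
    r=(W[...,0]>.35)&(W[...,0]<.95)&(W[...,1]<-.17)&(W[...,1]>-.6)
    for lo,hi in((.07,.1),(.108,.120),(.120,.132),(.132,.142),(.142,.165)):
        m=r&(W[...,2]>lo)&(W[...,2]<hi)
        for b,ce,s in blobs(m,25): print(" cab",lo,hi,s[4],rect(W[b]),W[b].mean(0),np.median(H[b],0))
    x,y,w,h={"top":(250,215,180,95),"side":(320,130,110,140)}[n]
    ims.append(cv2.resize(c["pixels"][y:y+h,x:x+w,::-1],None,fx=3,fy=3,interpolation=cv2.INTER_CUBIC))
cv2.imwrite("pics/cards.png",np.vstack([ims[0]]))
E
```

```text
top
 post [258.8 165. ] 10 depth [0.6807 0.1461 0.0183] 7 cast15 [0.6807 0.1466 0.015 ]
 post [282.8 165. ] 10 depth [0.6785 0.0749 0.0201] 8 cast15 [0.6796 0.0747 0.015 ]
 post [293.7 168.1] 9 depth [0.668  0.0415 0.0195] 8 cast15 [0.6694 0.0422 0.015 ]
 post [314.2 168.2] 11 depth [ 0.6672 -0.0198  0.0204] 8 cast15 [ 0.6681 -0.0193  0.015 ]
 post [293.4 198.1] 11 depth [0.5767 0.0447 0.0214] 9 cast15 [0.5775 0.0441 0.015 ]
 post [314.2 198. ] 10 depth [ 0.5757 -0.0175  0.02  ] 9 cast15 [ 0.5767 -0.0175  0.015 ]
 post [258.3 201.5] 12 depth [0.5681 0.1483 0.0212] 9 cast15 [0.5689 0.1476 0.015 ]
 post [282.5 201.5] 12 depth [0.568  0.0764 0.021 ] 8 cast15 [0.5677 0.0763 0.015 ]
 cab 0.07 0.1 206 (array([ 0.8584, -0.5799]), 55.132686614990234, 41.213897705078125, np.float64(-0.04958486370396731)) [ 0.8542 -0.5756  0.0834] [ 20. 113. 234.]
 cab 0.07 0.1 96 (array([ 0.7272, -0.2572]), 178.15664672851562, 1.877945899963379, np.float64(-0.09459122086187044)) [ 0.7251 -0.2569  0.0849] [ 27.   8. 100.]
 cab 0.07 0.1 80 (array([ 0.5697, -0.2561]), 112.42068481445312, 15.885342597961426, np.f
[... 3323 characters left out ...]
) [ 0.6365 -0.2542  0.114 ] [ 20.  22. 169.]
 cab 0.12 0.132 629 (array([ 0.6285, -0.3593]), 354.0567321777344, 230.99537658691406, np.float64(-0.06437419618550422)) [ 0.5857 -0.3126  0.1262] [ 22.  60. 241.]
 cab 0.132 0.142 256 (array([ 0.4557, -0.3501]), 237.72328186035156, 15.460481643676758, np.float64(1.47543238974274)) [ 0.4565 -0.3396  0.1374] [ 18.  20. 237.]
 cab 0.132 0.142 187 (array([ 0.7107, -0.2551]), 204.10040283203125, 13.426155090332031, np.float64(-0.06517247872225518)) [ 0.7116 -0.2557  0.1371] [ 19.  18. 167.]
 cab 0.142 0.165 3489 (array([ 0.6995, -0.3748]), 255.62384033203125, 206.1718292236328, np.float64(1.4715204724175224)) [ 0.699  -0.3631  0.1502] [ 23.  13. 219.]
```

View pics/cards.png

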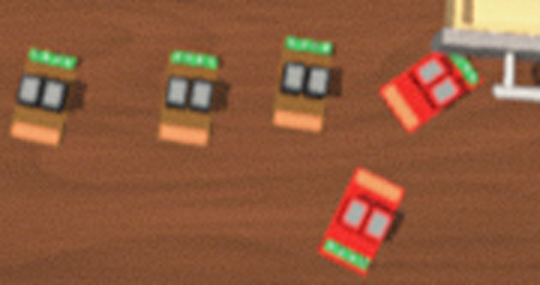

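The crop confirms it: three brown cards on the left and two red look-alikes on the right, which I'll leave alone. Next I fetch the driver and hover it over its bay.

```bash
cat >> h.py <<'E'
from station import *
np.set_printoptions(precision=4,suppress=True)
def rv(a): return (R.from_euler("z",a)*R.from_euler("x",np.pi)).as_rotvec()
def pick_a(psi,*pos):
    "tool heading with jaws along psi (of the two), the one keeping joint 6 near mid over all positions"
    best=None
    for k in(.5,-.5):
        a=psi+k*np.pi;qs=[solve_ik(p,rv(a)) for p in pos]
        if any(q is None for q in qs): continue
        w=max(abs(q[5]) for q in qs)
        if best is None or w<best[0]: best=(w,k)
    return best[1]*np.pi
def st(msg=""):
    s=get_state();print(msg,"t%.1f"%s["time_s"],s["tcp_pos"],"open%.3f"%s["opening"],"F",s["ft_force"]);return s
def shot(n,tag):
    c=camera(n);np.savez(f"pics/{n}_{tag}.npz",**c);return c
def green(c,h,amin=300):
    "board pose by the dark-green mask, cast on height h"
    W=world(c);H=hsv(c)
    g=(H[...,0]>50)&(H[...,0]<90)&(H[...,1]>100)&(abs(W[...,2]-h)<.02)&(W[...,0]>.2)&(W[...,0]<1)&(abs(W[...,1])<.6)
    return [(rect(cast(c,np.argwhere(m)[:,::-1],h)),s[4]) for m,ce,s in blobs(g,amin)]
E
python3 - <<'E'
from h import *
b=np.array([.4195,.3428]);yaw=.062;bay=np.array([.6234,.1124]);by=-.0155
o=pick_a(yaw,[*b,.15],[*bay,.15]);print(o)
reach([*b,.15],rv(yaw+o));grip(.57)
move_l([*b,.032],feed=.12);st()
grip(0);st("gripped")
move_l([*b,.13]);st("up")
reach([*bay,.13],rv(by+o));s=st("hover");print(R.from_rotvec(s["eef_rot"]).as_euler("ZYX"))
for n in("top","side"):
    c=shot(n,"d1");print(n,green(c,.101+.003,150))
cv2.imwrite("pics/side_d1.png",cv2.resize(c["pixels"][100:330,150:470,::-1],(800,575)))
E
```

```text
-1.5707963267948966
 t3.2 [0.4198 0.3432 0.0326] open0.572 F [0.6703 0.2688 0.6843]
gripped t3.7 [0.4196 0.3431 0.0325] open0.386 F [-1.8343 -0.5979  5.3382]
up t4.5 [0.4189 0.3422 0.129 ] open0.388 F [ 0.0986 -0.421  -2.7807]
hover t5.7 [0.6229 0.1132 0.1296] open0.385 F [ 0.2615  0.2634 -2.5573]
[-1.5857 -0.0001  3.1409]
top []
side []
```

View pics/side_d1.png

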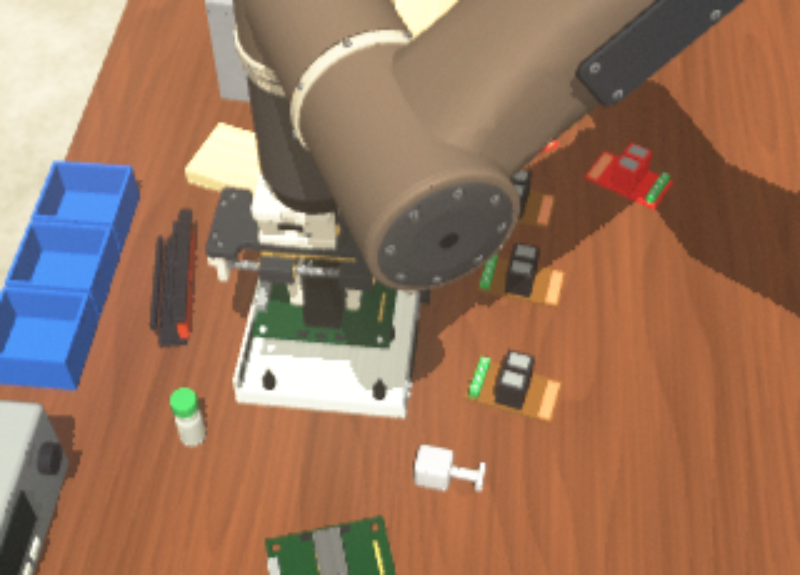

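The driver is held over the chassis, with its near (+y) edge and corner holes visible at about (265,330)–(390,345). Next I measure that edge against the two posts in the same view.

```bash
python3 - <<'E'
from h import *
for n in("top","side"):
    c=dict(np.load(f"pics/{n}_d1.npz"));W=world(c);H=hsv(c)
    g=(H[...,0]>40)&(H[...,0]<95)&(H[...,1]>60)&(W[...,0]>.5)&(W[...,0]<.72)&(W[...,1]>-.05)&(W[...,1]<.25)&(W[...,2]>.05)
    for m,ce,s in blobs(g,20):
        p=cast(c,np.argwhere(m)[:,::-1],.1)
        print(n,ce,s,np.median(W[m],0),np.median(H[m],0),p.min(0),p.max(0),rect(p))
E
```

```text
top [281.0833 167.7083] [279 160   5  16  72] [0.6468 0.0757 0.1016] [ 72.  132.5  50. ] [0.626  0.0701 0.1   ] [0.6699 0.0817 0.1   ] (array([0.6479, 0.0759]), 43.893672943115234, 11.303149223327637, np.float64(-0.006862966129133952))
top [281.5161 186.2742] [278 177   6  18  62] [0.5897 0.0736 0.1022] [ 72.  119.5  52. ] [0.5712 0.0705 0.1   ] [0.6203 0.0847 0.1   ] (array([0.5958, 0.0776]), 48.993919372558594, 13.963502883911133, np.float64(-0.006862966129133952))
top [264.037  189.2593] [258 188  14   3  27] [0.5855 0.1209 0.1032] [69. 81. 57.] [0.5833 0.1042 0.1   ] [0.5896 0.1405 0.1   ] (array([0.5864, 0.1224]), 36.36689376831055, 5.739216327667236, np.float64(1.554292584361621))
side [281.2271 227.5317] [251 213  57  26 709] [0.603  0.1364 0.1003] [54. 78. 79.] [0.5565 0.085  0.1   ] [0.6867 0.1594 0.1   ] (array([0.6219, 0.1226]), 130.31837463378906, 73.99736022949219, np.float64(0.013771440063692353))
```

```bash
python3 - <<'E'
from h import *
x,y=.6239,.1114
move_l([x,y,.072],feed=.12);st("pre")
r=move_l([x,y,.050],feed=.02,stop_force=6);s=st(str(r));print(s["wrist_torque"])
c=shot("side","d2");cv2.imwrite("pics/side_d2.png",cv2.resize(c["pixels"][190:270,230:340,::-1],(800,582),interpolation=cv2.INTER_CUBIC))
E
```

```text
pre t6.4 [0.6243 0.1118 0.0725] open0.386 F [ 0.2095 -0.1894 -1.5666]
True t7.1 [0.6247 0.1125 0.0579] open0.385 F [ 1.7872  3.9401 -0.6739]
[ 1.422  -0.6086  0.0002]
```

View pics/side_d2.png

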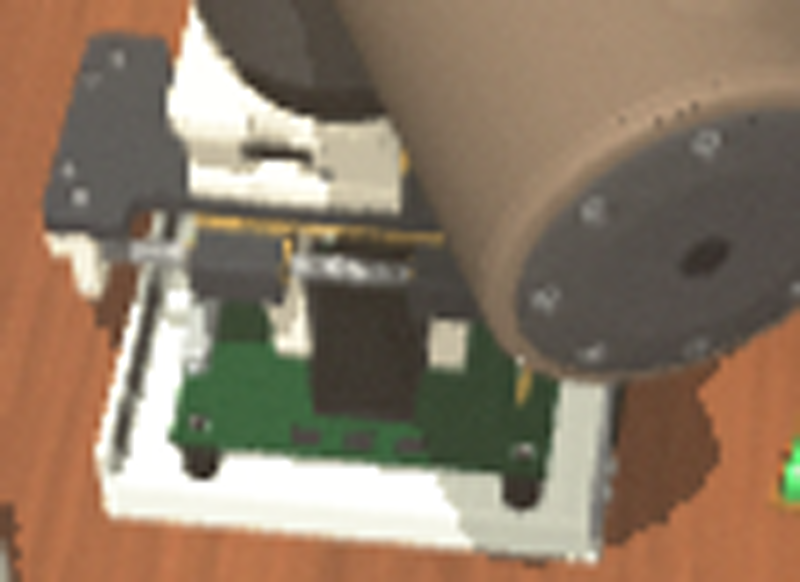

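Tips are entering the holes (about (200,425) and (520,450)). The side force says to shift slightly +y/+x.

```bash
python3 - <<'E'
from h import *
p=get_state()["tcp_pos"]
move_l([.6245,.1130,.0585],feed=.02);st()
r=move_l([.6245,.1130,.0535],feed=.02,stop_force=8);s=st(str(r));print(s["wrist_torque"])
E
```

```text
t7.4 [0.6245 0.1131 0.0583] open0.388 F [ 0.7477  2.133  -1.6344]
True t7.7 [0.6251 0.1136 0.0543] open0.385 F [-0.5166  1.5711  1.3015]
[ 0.8416 -0.0089 -0.0194]
```

```bash
cat >> h.py <<'E'
def press(ctr,yaw,off,F=28):
    a=min((yaw,yaw+np.pi,yaw-np.pi),key=lambda a:abs(q[5]) if (q:=solve_ik([*ctr,.12],rv(a))) is not None else 9)
    d=np.array([np.cos(yaw),np.sin(yaw)])
    for s in(off,-off,off,-off):
        p=ctr+s*d
        (reach if s==off else move_l)([*p,.09],rv(a))
        move_l([*p,.062],feed=.12)
        r=move_l([*p,.037],feed=.03,stop_force=F);st(f"press {s} {r}")
        move_l([*p,.075],feed=.15)
E
python3 - <<'E'
from h import *
grip(.57);st("released");p=get_state()["tcp_pos"]
move_l([p[0],p[1],.13]);grip(0)
press(np.array([.6247,.1140]),-.0155,.036)
reach([.592,.336,.16],rv(.311-np.pi/2));grip(.48)
for n in("top","side"):
    c=shot(n,"d3");print(n,green(c,.018))
cv2.imwrite("pics/side_d3.png",cv2.resize(c["pixels"][190:270,230:340,::-1],(800,582),interpolation=cv2.INTER_CUBIC))
E
```

```text
released t8.2 [0.6251 0.1138 0.0541] open0.566 F [ 1.7364  0.9618 -0.1519]
press 0.036 True t12.3 [0.661  0.1135 0.0433] open0.004 F [-2.1083  0.8657  7.9402]
press -0.036 True t14.4 [0.5887 0.1146 0.0433] open0.010 F [-3.9847 -0.0799  9.8602]
press 0.036 True t16.2 [0.6607 0.1134 0.0433] open0.006 F [-3.5461  1.2733  8.4946]
press -0.036 True t18.2 [0.5887 0.1146 0.0433] open0.005 F [-3.0363 -0.5719 10.0914]
top [((array([0.6258, 0.1123]), 119.33467864990234, 83.02731323242188, np.float64(-0.01621705314192834)), np.int32(695))]
side [((array([0.5889, 0.3437]), 106.68882751464844, 77.61289978027344, np.float64(0.3091919040042499)), np.int32(1028))]
```

View pics/side_d3.png

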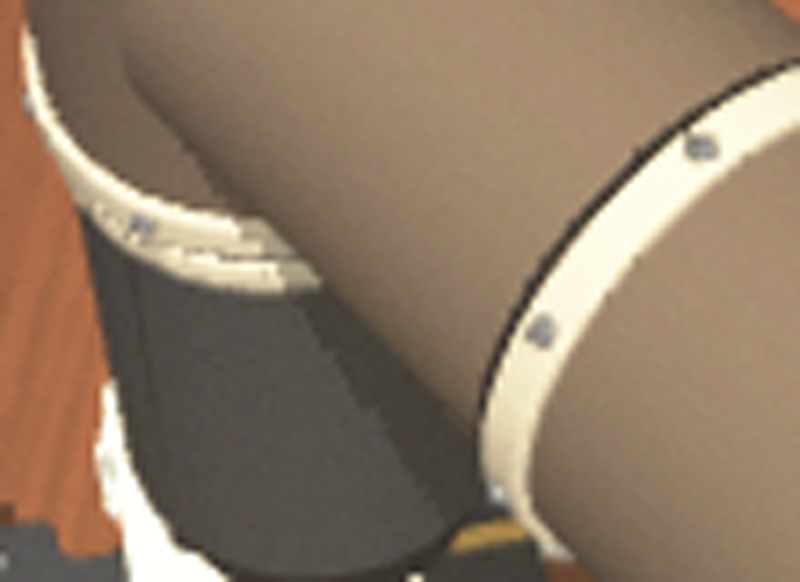

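The arm fills this crop, but the presses bottomed at TCP z 0.0433, so fingertips at 18.3 mm match a seated board's top (18 mm) at both ends. Next is the supply board.

```bash
python3 - <<'E'
from h import *
b=np.array([.5914,.3359]);yaw=.312;bay=np.array([.6231,.0139]);by=-.0155
o=pick_a(yaw,[*b,.15],[*bay,.15]);print(o)
reach([*b,.15],rv(yaw+o))
move_l([*b,.032],feed=.12);st()
grip(0);st("gripped")
move_l([*b,.15]);st("up")
reach([*bay,.15],rv(by+o));s=st("hover")
c=shot("side","s1");W=world(c);H=hsv(c)
g=(H[...,0]>40)&(H[...,0]<95)&(H[...,1]>60)&(W[...,0]>.5)&(W[...,0]<.72)&(W[...,1]>-.05)&(W[...,1]<.25)&(W[...,2]>.08)
for m,ce,ss in blobs(g,20):
    p=cast(c,np.argwhere(m)[:,::-1],.1205);print(ce,np.median(W[m],0),p.min(0),p.max(0),rect(p))
print(green(c,.018))
move_l([*bay,.072],feed=.12);st("pre")
r=move_l([*bay,.050],feed=.02,stop_force=6);s=st(str(r));print(s["wrist_torque"])
c=shot("side","s2");cv2.imwrite("pics/side_s2.png",cv2.resize(c["pixels"][180:280,230:360,::-1],(780,600),interpolation=cv2.INTER_CUBIC))
E
```

```text
-1.5707963267948966
 t22.3 [0.5919 0.3363 0.0329] open0.478 F [ 0.7252 -0.3276 -0.3683]
gripped t22.7 [0.5917 0.3362 0.0327] open0.290 F [-0.572  -0.1473  4.3794]
up t23.6 [0.5907 0.3354 0.1487] open0.297 F [ 0.1859  0.0675 -1.6013]
hover t24.9 [0.6234 0.0148 0.1499] open0.295 F [ 0.962   0.3832 -1.4748]
[287.0144 188.9097] [0.6036 0.0331 0.1204] [ 0.5667 -0.0231  0.1205] [0.6765 0.0562 0.1205] (array([0.6216, 0.0165]), 109.80060577392578, 79.324462890625, np.float64(-0.0006032059869029993))
[]
pre t25.7 [0.6237 0.0142 0.0726] open0.296 F [ 0.5867 -0.2239 -1.6587]
True t26.5 [0.6232 0.0138 0.0551] open0.294 F [0.7836 0.9112 1.1678]
[ 0.0508 -0.5247  0.0314]
```

View pics/side_s2.png

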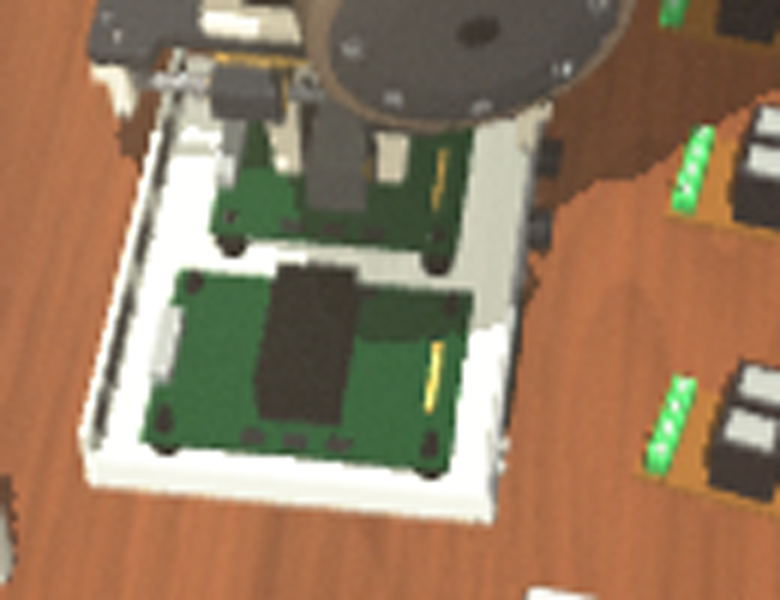

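The driver lies seated with all four barbs standing above the board. The supply sits on its posts, so I release it and press.

```bash
python3 - <<'E'
from h import *
grip(.48);p=get_state()["tcp_pos"]
move_l([p[0],p[1],.13]);grip(0)
press(np.array([.6229,.0138]),-.0155,.027)
reach([.45,.30,.25],rv(-.3))
c=shot("side","s3");print(green(c,.018))
cv2.imwrite("pics/side_s3.png",cv2.resize(c["pixels"][130:280,230:430,::-1],(800,600),interpolation=cv2.INTER_CUBIC))
shot("top","s3")
E
```

```text
press 0.027 True t31.1 [0.6504 0.0134 0.0433] open0.003 F [-2.0038  0.7618  8.3797]
press -0.027 True t33.0 [0.5959 0.0143 0.0433] open0.006 F [-3.3551  0.2475  9.9424]
press 0.027 True t34.7 [0.6499 0.0134 0.0433] open0.004 F [-2.7269  0.5052  9.1678]
press -0.027 True t36.7 [0.5959 0.0143 0.0433] open0.003 F [-1.8443  1.5395 10.1689]
[]
```

View pics/side_s3.png

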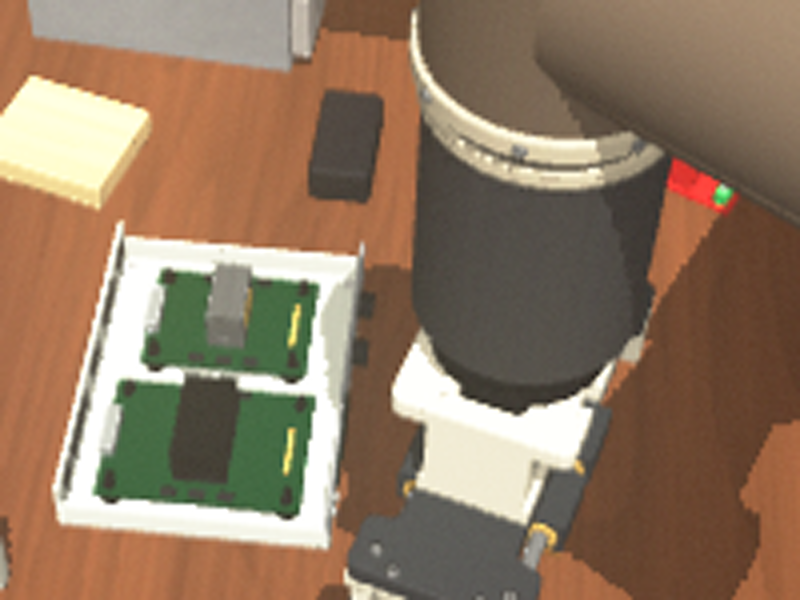

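Both boards lie seated, with all eight barbs showing through the holes at about (167,275)–(310,290) and (120,385)–(290,505). Now the cards.

```bash
cat >> h.py <<'E'
OFF={"top":np.array([-.00115,.001]),"side":np.array([.00115,-.001])}
def cards(n,c,lo=.028,hi=.056):
    W=world(c);H=hsv(c);out=[]
    t=(W[...,2]>lo)&(W[...,2]<hi)&(W[...,0]>.25)&(W[...,0]<.6)&(W[...,1]<.3)&(W[...,1]>-.5)
    for m,ce,s in blobs(t,60,300):
        q=W[m];q=q[q[:,2]>np.percentile(q[:,2],60)-.007];ce,l,w,a=rect(q)
        h=np.median(H[m],0);red=((H[...,1][m]>130)&((H[...,0][m]<8)|(H[...,0][m]>172))).mean()
        if 38<l<50 and 23<w<32 and red<.3: out.append((ce+OFF[n],(a-np.pi/2+np.pi/2)%np.pi-np.pi/2,round(l),round(w),q[:,2].max(),round(red,2)))
    return out
YD=-.097;DF=np.array([.5555,-.3605]);RD=np.array([[np.cos(YD),-np.sin(YD)],[np.sin(YD),np.cos(YD)]])
def fetch(b,psi,slot):
    "pick the card at b and set it in the drawer at drawer-frame slot"
    psi=(psi+np.pi/2)%np.pi-np.pi/2
    p=DF+RD@slot;o=pick_a(psi,[*b,.15],[*p,.2])
    reach([*b,.12],rv(psi+o));grip(.5)
    move_l([*b,.043],feed=.12);grip(0);st("grip")
    move_l([*b,.23],feed=.2);st("up")
    reach([*p,.23],rv(YD+o));st("over drawer")
    move_l([*p,.150],feed=.15)
    r=move_l([*p,.124],feed=.03,stop_force=4);st(f"set {r}")
    grip(.5);move_l([*p,.23],feed=.2);st("out")
E
python3 - <<'E'
from h import *
for n in("top","side"):
    print(n,*cards(n,dict(np.load(f"pics/{n}_s3.npz"))),sep="\n ")
    print(n,"start",*cards(n,dict(np.load(f"pics/{n}0.npz"))),sep="\n ")
E
```

```text
top
 (array([ 0.4444, -0.1199]), np.float64(-0.19623342702583457), 43, 28, np.float64(0.046912651323723464), np.float64(0.0))
 (array([0.4362, 0.1318]), np.float64(-0.2283278471126522), 43, 28, np.float64(0.045627180736691475), np.float64(0.0))
 (array([ 0.4327, -0.0087]), np.float64(-0.1441423955780481), 43, 27, np.float64(0.04888609384990983), np.float64(0.0))
top
 start
 (array([ 0.4443, -0.1202]), np.float64(-0.17392931973836667), 43, 28, np.float64(0.04914477947528573), np.float64(0.0))
 (array([0.4364, 0.1318]), np.float64(-0.204932243252415), 43, 28, np.float64(0.04816243236090223), np.float64(0.0))
 (array([ 0.4329, -0.0083]), np.float64(-0.14211120261464494), 42, 28, np.float64(0.048692909101356596), np.float64(0.0))
side
side
 start
 (array([ 0.4437, -0.1204]), np.float64(-0.1688852926337563), 47, 27, np.float64(0.04541018430914623), np.float64(0.0))
 (array([ 0.4326, -0.0086]), np.float64(-0.16311795097708082), 45, 28, np.float64(0.04404733391388049), np.float64(0.0))
 (array([0.4355, 0.1315]), np.float64(-0.23655075645243517), 45, 27, np.float64(0.04457337906983949), np.float64(0.0))
```

Three cards, consistent in both views and unmoved. I fetch the nearest one first.

```bash
python3 - <<'E'
from h import *
fetch(np.array([.4441,-.1202]),-.18,np.array([-.025,-.062]))
for n in("top","side"):
    c=shot(n,"c1");print(n,*cards(n,c),sep="\n ");print("drawer",*cards(n,c,.105,.14),sep="\n ")
c=dict(np.load("pics/top_c1.npz"));cv2.imwrite("pics/top_c1.png",cv2.resize(c["pixels"][140:300,240:500,::-1],(800,492)))
E
```

```text
grip t42.2 [ 0.4445 -0.1201  0.0436] open0.319 F [-2.0779  1.8309  6.6526]
up t43.3 [ 0.4433 -0.1202  0.2288] open0.320 F [ 0.2321  0.0161 -1.1943]
over drawer t44.5 [ 0.5246 -0.4188  0.2297] open0.320 F [-0.5554 -0.0877 -1.1143]
set True t45.9 [ 0.5248 -0.4198  0.1286] open0.315 F [1.075  0.3585 3.1033]
out t47.1 [ 0.5245 -0.4196  0.2302] open0.497 F [ 0.6029  0.1598 -1.0805]
top
 (array([0.436 , 0.1317]), np.float64(-0.2158470758220501), 43, 28, np.float64(0.04948104381007523), np.float64(0.0))
 (array([ 0.4333, -0.0087]), np.float64(-0.1593154895726654), 43, 28, np.float64(0.04940401359528113), np.float64(0.0))
drawer
side
 (array([ 0.4324, -0.0093]), np.float64(-0.17642203851868032), 46, 28, np.float64(0.04386964974290719), np.float64(0.0))
 (array([0.4358, 0.1323]), np.float64(-0.21681886330382039), 46, 28, np.float64(0.04300714457165322), np.float64(0.0))
drawer
```

View pics/top_c1.png

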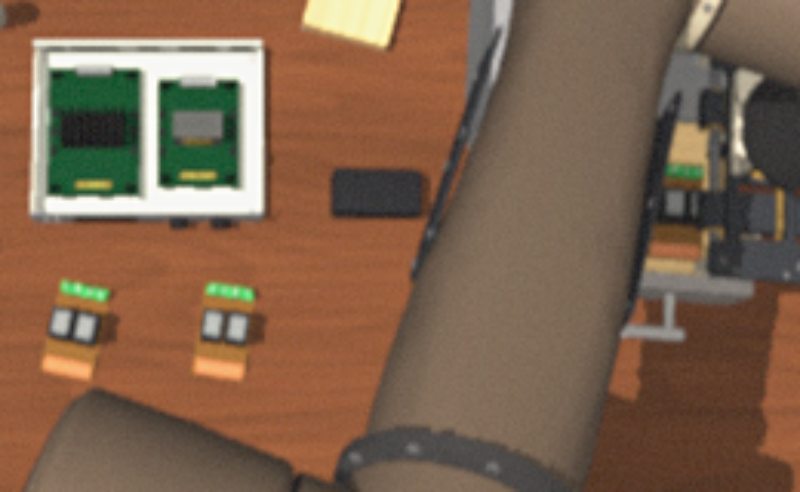

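The first card is in the drawer (at about (680,210)) and its set-down height was right. Next is the middle card.

```bash
python3 - <<'E'
from h import *
fetch(np.array([.4328,-.0090]),-.165,np.array([-.025,0]))
for n in("top","side"):
    c=shot(n,"c2");print(n,*cards(n,c),sep="\n ")
E
```

```text
grip t50.2 [ 0.4331 -0.0089  0.0436] open0.315 F [-1.2215  0.7617  6.4785]
up t51.3 [ 0.432  -0.0092  0.2288] open0.322 F [ 0.8459 -0.4027 -1.5274]
over drawer t52.6 [ 0.5307 -0.3571  0.2299] open0.317 F [ 0.1094  0.1532 -0.7133]
set True t54.0 [ 0.5308 -0.3581  0.1286] open0.316 F [1.4107 1.4484 3.7892]
out t55.2 [ 0.5304 -0.3579  0.2301] open0.498 F [-1.6223 -0.7105 -0.1408]
top
 (array([ 0.5614, -0.1265]), np.float64(1.5379394436879892), 43, 23, np.float64(0.042205818535249184), np.float64(0.0))
 (array([0.4364, 0.1318]), np.float64(-0.24461028085934178), 44, 28, np.float64(0.04732252829786443), np.float64(0.0))
side
 (array([0.4354, 0.1318]), np.float64(-0.22761917994658187), 45, 28, np.float64(0.0442118278915008), np.float64(0.0))
```

```bash
python3 - <<'E'
from h import *
fetch(np.array([.4359,.1318]),-.225,np.array([-.025,.062]))
reach([.40,.12,.25],rv(-.3));st()
for n in("top","side"):
    c=shot(n,"c3");print(n,*cards(n,c),sep="\n ")
    W=world(c);m=(W[...,0]>.4)&(W[...,0]<.5)&(W[...,1]<-.22)&(W[...,1]>-.5)&(W[...,2]>.132)&(W[...,2]<.146)
    print("front",rect(W[m]),W[m].mean(0)); m&=False
    m=(W[...,0]>.38)&(W[...,0]<.445)&(W[...,1]<-.26)&(W[...,1]>-.43)&(W[...,2]>.1)&(W[...,2]<.13);print("handle",rect(W[m]),m.sum())
c=dict(np.load("pics/top_c3.npz"));cv2.imwrite("pics/top_c3.png",cv2.resize(c["pixels"][90:300,240:500,::-1],(720,582)))
E
```

```text
grip t58.6 [0.4362 0.1321 0.0436] open0.317 F [-2.9972 -0.1232  6.9128]
up t59.7 [0.4352 0.1314 0.2288] open0.315 F [-0.4959 -0.0365 -1.1658]
over drawer t61.3 [ 0.5368 -0.2956  0.2299] open0.317 F [ 0.2538 -0.433  -1.0088]
set True t62.7 [ 0.5368 -0.2965  0.1286] open0.317 F [ 1.1339 -0.1226  3.6064]
out t63.9 [ 0.5364 -0.2962  0.2302] open0.501 F [-0.5647 -0.0382 -1.435 ]
 t65.5 [0.4003 0.1197 0.2499] open0.501 F [-0.0391 -0.4223 -0.0975]
top
front (array([ 0.4686, -0.3511]), 232.3914031982422, 57.837249755859375, np.float64(-1.5497270232751683)) [ 0.4601 -0.3534  0.1388]
handle (array([ 0.4265, -0.3561]), 147.0680694580078, 37.72555923461914, np.float64(1.5623889935496251)) 248
side
front (array([ 0.4593, -0.352 ]), 240.1524200439453, 20.524354934692383, np.float64(1.472887206688951)) [ 0.4577 -0.3404  0.1377]
handle (array([ 0.429, -0.354]), 143.7651824951172, 29.39302635192871, np.float64(-1.554272308967228)) 72
```

View pics/top_c3.png

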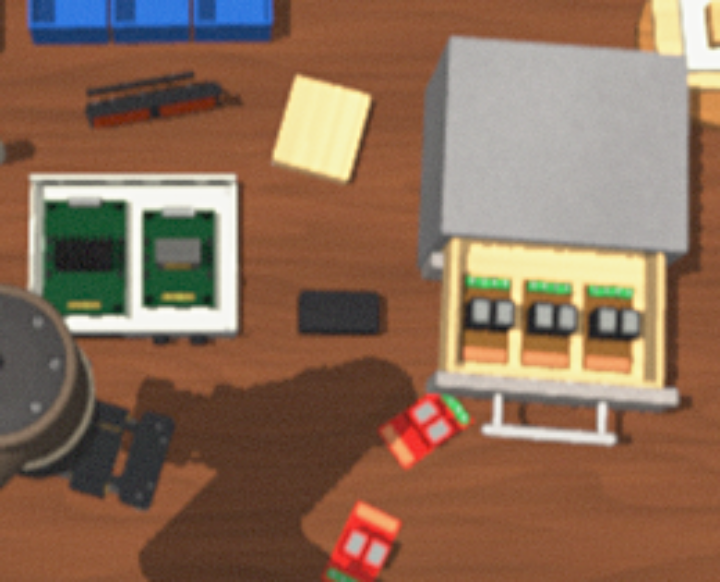

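All three cards lie side by side in the drawer, at about (490,315), (550,315) and (612,322). The red cards are untouched. Now I push the drawer shut by its handle.

```bash
python3 - <<'E'
from h import *
f=lambda x:DF+RD@np.array([x,0])
a=min((YD,YD+np.pi,YD-np.pi),key=lambda a:abs(q[5]) if (q:=solve_ik([*f(-.19),.2],rv(a))) is not None else 9)
grip(0)
reach([*f(-.195),.22],rv(a));move_l([*f(-.195),.124]);st("down")
r=move_l([*f(.0),.124],feed=.06,stop_force=15);s=st(f"push {r}")
print("drawer x",RD.T@(s["tcp_pos"][:2]-DF))
move_l([*f(-.17),.124],feed=.15);move_l([*f(-.17),.25])
reach([.40,.12,.25],rv(-.3));sleep(.5)
for n in("top","side"):
    c=shot(n,"e");W=world(c)
    m=(W[...,0]>.5)&(W[...,0]<.9)&(W[...,1]<-.2)&(W[...,1]>-.55)&(W[...,2]>.125)&(W[...,2]<.16);print(rect(W[m]))
    cv2.imwrite(f"pics/{n}_e.png",cv2.resize(c["pixels"][:,:,::-1],(800,500)))
E
```

```text
down t69.0 [ 0.3622 -0.3417  0.1247] open-0.000 F [0.2064 0.6097 0.2582]
push True t71.5 [ 0.5331 -0.3581  0.1231] open0.005 F [-0.2547 -0.2612  0.2572]
drawer x [-0.0225  0.0002]
(array([ 0.6779, -0.3741]), 262.20306396484375, 244.23785400390625, np.float64(-0.09562173104567684))
(array([ 0.6927, -0.374 ]), 251.76309204101562, 223.09878540039062, np.float64(1.4698010024597128))
```

View pics/side_e.png

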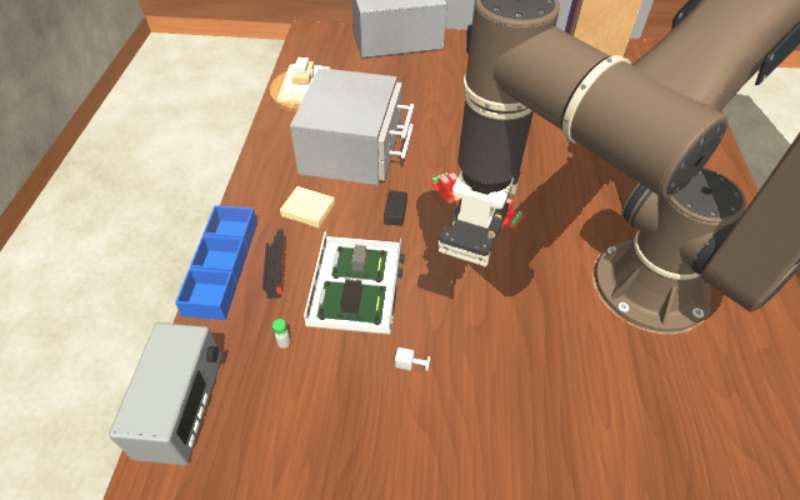

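View pics/top_e.png

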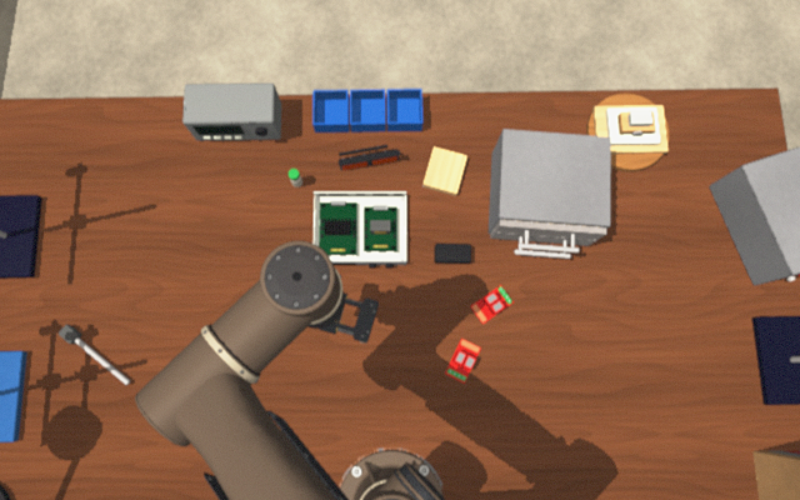

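The drawer looks shut. I push once more to check that it hasn't rebounded, and compare the front's position with the lower drawer's.

```bash
python3 - <<'E'
from h import *
f=lambda x:DF+RD@np.array([x,0])
a=min((YD,YD+np.pi,YD-np.pi),key=lambda a:abs(q[5]) if (q:=solve_ik([*f(-.19),.2],rv(a))) is not None else 9)
reach([*f(-.10),.25],rv(a));move_l([*f(-.10),.124])
r=move_l([*f(.02),.124],feed=.03,stop_force=25);s=st(f"push {r}");print("drawer x",RD.T@(s["tcp_pos"][:2]-DF))
move_l([*f(-.10),.124]);move_l([*f(-.10),.25]);reach([.40,.12,.25],rv(-.3));sleep(.5)
c=shot("side","f");W=world(c);D=(W[...,:2]-DF)@RD
y=abs(D[...,1])<.115
for lo,hi in((.135,.143),(.146,.16),(.105,.125),(.03,.05)):
    m=y&(W[...,2]>lo)&(W[...,2]<hi)&(D[...,0]>-.05)&(D[...,0]<.3)&(W[...,1]<-.2);print(lo,np.percentile(D[m][:,0],[1,10,50,99]),m.sum())
print(green(c,.018))
cv2.imwrite("pics/side_f.png",cv2.resize(c["pixels"][40:160,220:350,::-1],(650,600),interpolation=cv2.INTER_CUBIC))
E
```

```text
push True t81.1 [ 0.5332 -0.3582  0.1233] open0.003 F [-0.684   0.5882 -0.4908]
drawer x [-0.0224  0.0001]
0.135 [0.0274 0.0292 0.0354 0.07  ] 238
0.146 [0.0433 0.0615 0.143  0.2458] 3157
0.105 [-0.0129 -0.0107  0.0063  0.0876] 235
0.03 [-0.0124 -0.0018  0.0275  0.1762] 94
[]
```

View pics/side_f.png

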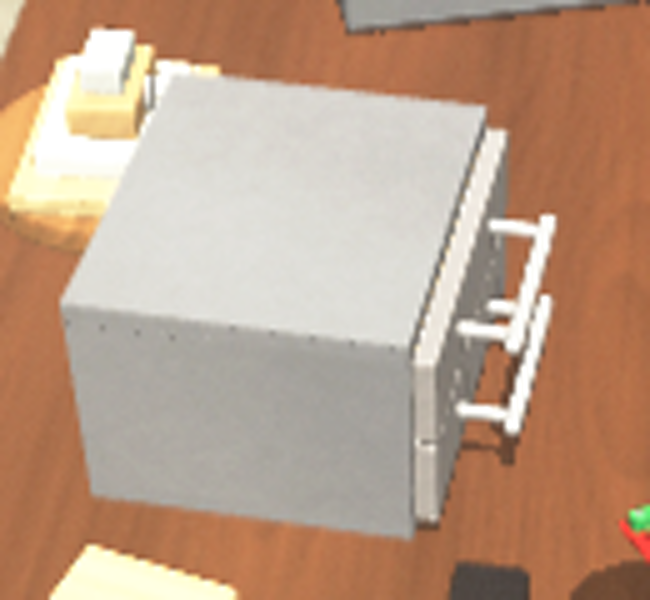

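The top drawer front is flush with the lower one, with no gap to the cabinet, and the stop position came out the same both times. I hand it in.

```bash
python3 -c "
from station import *
print(get_state()['time_s']);finish_job()"
```

```text
85.0583
the job is handed in; nothing more can be done
```

I fitted both new boards, put all three brown relay cards in the top drawer and pushed it shut. I handed the job in at 85 s of the 210 s allowed.

- **Boards:** each press on both ends of both boards bottomed with the fingertips at about 18.3 mm, against 18 mm for a fully seated board. The pictures show all eight barbs standing through the holes, with the connectors towards the rear panel.
- **Cards:** all three were set at the expected drawer-floor height, and the picture taken before closing shows them lying side by side.
- **Drawer:** two pushes ended at the same hard stop, to within 0.1 mm. In the last picture its front is flush with the lower drawer's.
- **Bystanders:** the bystanders and the two red look-alike cards appear where they started in the final pictures. I checked this by eye only.
- **Checks that gave nothing or disagreed:**
  - The colour-mask check for the seated boards mostly returned no result in the side view, partly because the arm was in the way. I relied on press height and the pictures there.
  - The two cameras disagreed by about 2–3 mm, so I used their average.
  - The driver needed a shift of about 1.5 mm, guided by the side force, to go onto its posts.

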